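# Lever open a curing box and hold its lid at the balance point

## Task

Pick up the flat-bladed opener from the mat, push its blade through the notch in the front of the small curing box and lever the recessed lid up until it springs ajar by itself, then lay the opener back on the mat and let go of it. Next grip the lid with the fingers, swing it until it stands straight up at its balance point over the hinge, and finish while still holding it there: the program ends with the lid in the grip, not released. Do not touch the lid with the gripper before the blade has opened it, never let it flop over backwards, and leave the other things on the bench alone.

Things in the scene. Friction and masses are not known exactly. Their poses are not given: they have to be found in the camera images.
- opener: hand tool: straight handle 95 long x 16 wide x 22 mm high, lying on its 16 mm wide underside; a flat steel blade 14 mm wide, 2 mm thick stands 71 mm out of its +x end, mid-plane 11 mm above the underside. 0.06 to 0.11 kg, balancing about 5 mm ahead of the handle's middle. Origin: middle of the handle's underside; +x along the blade to its tip, z up. Starts lying on the mat.
- opener_tip (a point): middle of the blade's tip, 118.5 mm ahead of the opener's origin and 11 mm above its underside
- mat: fixed dark rubber mat, 240 (its x) x 160 (its y) x 3 mm. Origin: centre of its underside, on the bench. The opener counts as laid back when the middle of its handle lies over the mat.
- curing_box: fixed hollow white box, 140 long (x) x 78 wide (y) x 60 mm high. Origin: centre of its underside. Its front, with the notch, faces its own -x (roughly the robot's left, towards the mat). Side walls 12 mm, front wall 10 mm thick, floor 6 mm. The lid lies recessed between the walls, flush with their tops, shut at the start.
- notch (a point): middle of the notch's gap, on the front wall's outer face, 45 mm above the bench, 70 mm in front of the box's origin. The notch is 28 mm wide, open at the top and cut down to 38 mm above the bench; the shut lid's underside is at 52 mm, so the gap below its front edge is 14 mm high. The lid's front edge lies 11 mm further in (+x of the box).
- lid (a joint): lid angle (rad): 0 shut and level; grows as the front edge swings up; stop at 2.2. An over-centre hinge pulls it shut up to about 0.4 (under 2.5 N at the front edge); raised beyond, it rises by itself in about 1 s and rests ajar at 0.8 to 1.0. From there it resists (under 2 N) up to the balance point at 1.571, straight up; beyond, it falls backwards. Only the grip keeps it balanced.
- lid_edge (a point): middle of the lid's front (free) edge, half way through its thickness, 110 mm from the hinge axis; x points from here to the hinge, y along the hinge. The lid is a plain aluminium plate 110 x 50 wide x 8 mm thick, 0.12 kg, no handle. When ajar, its two long side edges stand clear of the box and can be pinched across the 50 mm width near the front edge.
- lid_hinge (a point): middle of the hinge axis, 51 mm behind the box's origin and 56 mm above the bench; the axis runs along the box's y
- dish: bystander, loose: closed clear dish, a disc 60 mm across and 16 mm high. Leave alone. Origin: centre of its underside.
- bottle: bystander, loose: amber bottle, 60 mm across, 150 mm high. Leave alone. Origin: centre of its underside.
- jar: bystander, loose: white jar, 64 mm across, 75 mm high. Leave alone. Origin: centre of its underside.
- beaker: bystander, loose: open glass beaker, 72 mm across the rim, 90 mm high. Leave alone. Origin: centre of its underside.
- nozzle_box: bystander, loose: closed grey box 80 x 55 x 30 mm. Leave alone. Origin: centre of its underside.
- driver: bystander, loose: screwdriver with a black handle, lying flat. Leave alone. Origin: centre of its underside (axis x along it).
- cartridge: bystander, loose: clear syringe cartridge about 100 mm long, 24 mm across, with a white flange, lying flat. Leave alone. Origin: centre of its underside (axis x along it).
Things that resemble listed ones, but are neither listed nor needed, are in the scene too. Of the things that look like the opener, take the one that is nearest to the robot's base at the start. There is more than one size of the curing_box; the job needs the larger.

How it is judged (in metres and radians):
On the way, in this order (a step that is already met when the one before it is completed fails the run):
1. the opener is picked up off the mat (height (world z) of opener above 0.02 m and contact force between the fingers and opener above 1 N), for 0.1 s.
2. the blade levers the lid up (value of joint lid above 0.15 rad and contact force between opener and lid above 0.1 N), for 0.02 s.
3. the opener is laid back on the mat and released, the lid standing ajar (x of opener in the frame of mat between -0.12 and 0.12 m and y of opener in the frame of mat between -0.08 and 0.08 m and z of opener in the frame of mat below 0.02 m and contact force between opener and mat above 0.15 N and contact force between opener and the arm below 0.05 N and contact force between opener and the fingers below 0.05 N and linear speed of opener below 0.03 m/s and value of joint lid between 0.5 and 1.2 rad), for 0.2 s.
At the end, for the whole second after the job is handed in: The lid stands within 0.10 rad of its balance point (1.571 rad), still (under 0.1 rad/s), held by the fingers (over 1 N), not touched by the opener; the opener lies untouched and at rest on the mat, its handle's middle over the mat (value of joint lid between 1.471 and 1.671 rad and velocity of joint lid between -0.1 and 0.1 rad/s and contact force between the fingers and lid above 1 N and contact force between opener and lid below 0.05 N and x of opener in the frame of mat between -0.12 and 0.12 m and y of opener in the frame of mat between -0.08 and 0.08 m and z of opener in the frame of mat below 0.02 m and contact force between opener and mat above 0.15 N and contact force between opener and the arm below 0.05 N and contact force between opener and the fingers below 0.05 N and linear speed of opener below 0.03 m/s); the arm keeps its last pose, push and grip.
It fails at once if the gripper or arm touches the lid while it is still shut (below 0.3 rad) (value of joint lid below 0.3 rad and contact force between any of the fingers, the arm and lid above 0.5 N).
It fails at once if the lid flops over backwards (beyond 2.0 rad) (value of joint lid above 2 rad).
It fails at once if a bystander is moved by more than 30 mm (distance of any of dish, bottle, jar, beaker, nozzle_box, driver, cartridge from where it was at the start of the episode above 0.03 m).
It also fails if it takes over 72 s, if anything falls off the work surface, if the arm or the gripper's body presses on something with over 40 N, if the wrist force passes 120 N, or if a joint passes its speed limit or range.

## Robot

A 6-joint arm with a two-finger parallel gripper is mounted at the origin on the work surface. World frame = base frame: x ahead of the robot, y to its left, z up, the work surface at z = 0. Lengths are in mm, angles in degrees, forces in N, time in s.
With the tool pointing down it reaches from about 300 to 850 mm from the base axis. Payload 5.4 kg.
Tool frame: the origin (TCP) lies on the centre line of the jaws, within the pads' length; the fingertips stand 11 mm ahead of it and the grasp point (between the pads) lies 8 mm behind it; z points along the fingers, y is the line along which they close (so a half turn about z gives the same grasp; the last joint's range is limited). The gripper opens to 85 mm and grips with 20 to 120 N. Pads are 22 mm wide; open, the fingers measure 114 mm over their backs; the gripper's body (76 mm by 85 mm) begins 54 mm behind the grasp point. The pads swing forward as they close: fully open they stand 13 mm farther back than shut.
Start: joints at [-85.434, 9.076, 91.501, -0, 79.423, -12.038], TCP at [164.289, -551.013, 242.299] pointing down, gripper open.
Joint ranges: [-166.64, 166.64], [-54.1, 131.32], [10.49, 154.53], [-73.88, 253.88], [9.74, 151.15], [-171.62, 171.62]. Speed limits (degrees/s): [147.25, 147.25, 180, 180, 180, 180].

## Interface

Orientations are given as a 3x3 rotation matrix whose columns are the frame's x, y, z axes.
In Python, from cell import * gives the robot as it stands. The module is installed in compiled form; this text tells all that it offers.
- The arm moves only by the tool arm_command, never from a script. Its argument "plan" is a list that holds one entry, the list of rows, each a list of 5 numbers: the opening, from -1 (shut) to 1 (fully open), then the shift along the tool's x, y, z as a fraction of full scale, then the turn about the tool's z as a fraction of full scale. In form: [[[hand, tx, ty, tz, yaw], ...]]. A call has 1 to 20 rows; each row shifts and turns the commanded pose from where the row before left it, along the tool's axes as they then stand; what a row does not reach is not made up. Full scale, the value 1, is 0.04 m for a shift and 0.1 rad for a turn. A row lasts 1/10 s, in which the tool goes at most 50 mm and 8.59 degrees, less where a joint would pass 70% of its speed; a pose out of reach is approached as far as the arm can. A call with a number of a shift or a turn outside -1 to 1 is refused whole. A call with a gripper value outside its range is refused whole. The fingers move at their own pace and stop on an object; "grip_force" is the grip in N (left out, the last holds). Time passes only in rows, so rows that do not move let the fingers close. It gives the time, the measured TCP pose, the force, the opening and the grip force at its end, in the units of the state.
- get_state(): the state, without advancing time (a new reading comes with each control period).
- snapshot(name): name is "scene" or "side" or "wrist"; returns a dict with "img" (480x640x3 uint8, red, green, blue), "depth" (480x640 float32, mm along the optical axis (not along the pixel's ray), 0 where there is no reading), "vertical_fov" (degrees; the focal length in pixels is half the picture's height over the tangent of half this angle, whatever the lens; pixels are square), "cx", "cy" (the principal point, pixels), "eye" and "rotation" of the camera in the world. Camera axes: x right, y down, z forward; pixel columns grow to the right and rows downward; lengths in mm; the calibration is good to about 2 mm. The wrist camera is an equidistant fisheye: a pixel r from the principal point sees the ray r / f radians off the axis. A picture is of the moment at which its call begins.
- job_done(): hands the job in; it is judged then, once.
Trained networks look in a picture, given as the dict that the camera call returned (one of the last four; its "shot" number tells which), for a name from the list of things; names that differ only in an ending like _2 or _b are one class to them, and where a whole thing is asked for, a point or a joint stands for the part that bears it (a point fixed in the world has none). Each returns a list of dicts, best first, with "p" (0 to 1); they miss things now and then, are a little off and sometimes report something else, mostly with a low value. They report only what shows in the picture. A call takes as long as a camera call. They do not tell look-alikes from the thing itself.
- boxes_of(picture, name): "centre" ([column, row] in pixels, amid what is visible of it).
- outline_of(picture, name): "pixels" (480x640 bool, what is visible of it) and "centre" ([column, row] in pixels, amid what is visible of it).
The state is a dict: "time_s": time; "joint_pos": joint angles; "joint_velocities": joint speeds; "joint_torque": joint torques, N m; "tcp_pos": TCP position; "tcp_rot": TCP orientation; "wrist_force": force on the tool from outside, world axes, zero at the start; "wrist_torque": the same for the moment, N m; "opening": finger opening in mm; "finger_force": force on a finger pad.
Only numpy, scipy, OpenCV 4.12 (cv2) and the standard library are available. Lean on these libraries where they do the work, as an engineer would, in place of code of your own. Each camera call takes 0.05 s, during which the arm holds its last target. There are 200 camera calls.

## Working session

There is one attempt and no reset: what is moved stays moved. The work goes in short steps, Python scripts to look and compute and a tool call to move; the robot and the scene stay as the last step left them, time stands still between calls to the robot, and variables do not carry over. Pictures are saved under pics/ and viewed, at most 10 in all, crops included, and the job is handed in when it is done.

Besides the shell and the picture viewer there is one more tool, called after ">>>" as name([rows], argument=value, ...), one row to a line, values as JSON. arm_command: Moves the arm, as the interface text tells. Its arguments: {"type":"object","properties":{"plan":{"type":"array","items":{"type":"array","items":{"type":"array","items":{"type":"number"}}}},"grip_force":{"type":"number"}},"required":["plan"]}

```bash
mkdir -p pics
cat > h.py <<'E'
from cell import *
import numpy as np, cv2
def f(s): return 240/np.tan(np.radians(s["vertical_fov"])/2)
def save(s,n): cv2.imwrite(f"pics/{n}.png",cv2.cvtColor(s["img"],cv2.COLOR_RGB2BGR))
def cloud(s):
    v,u=np.mgrid[0:480,0:640]; F=f(s); d=s["depth"]
    p=np.stack([(u-s["cx"])/F*d,(v-s["cy"])/F*d,d],-1)
    return p@np.array(s["rotation"]).T+np.array(s["eye"])
E
python3 - <<'E'
from h import *
np.set_printoptions(precision=1,suppress=True)
a=snapshot("scene");b=snapshot("side")
save(a,"scene");save(b,"side")
for s in(a,b):
    c=cloud(s);print("eye",s["eye"],s["cx"],s["cy"],f(s))
    for n in["opener","curing_box","mat","lid","dish","bottle","jar","beaker","nozzle_box","driver","cartridge"]:
        for o in outline_of(s,n):
            m=o["pixels"]&(s["depth"]>0)
            if m.sum()<5: continue
            q=c[m];print(n,round(o["p"],2),o["centre"],m.sum(),np.median(q,0),np.percentile(q,3,axis=0),np.percentile(q,97,axis=0))
print(get_state())
E
```

```text
eye [1308.7 -465.7  596.7] 320.86112423160444 244.2093045268164 445.6567040876942
opener 0.67 [489.2, 245.1] 480 [717.6 375.7  12.6] [649.8 366.3  -0.8] [803.1 402.4  22.9]
opener 0.65 [398.8, 224.3] 419 [504.3 264.6  15.3] [460.7 179.2   2.5] [530.1 317.2  25.7]
curing_box 0.93 [302.3, 256.7] 2384 [552.2 -48.   51. ] [ 484.8 -106.7    3.2] [565.5  26.2  61.5]
curing_box 0.73 [270.5, 298.5] 1484 [ 641.3 -182.4   39. ] [ 596.4 -223.3    0.7] [ 655.3 -131.8   43.5]
mat 0.83 [404.9, 228.1] 2210 [510.7 292.3   2.6] [410.9 176.1  -0.7] [579.1 408.2   5.1]
lid 0.59 [304.9, 248.3] 570 [522.9 -34.4  59.8] [495.4 -85.5  56.9] [549.6  20.2  61.7]
lid 0.58 [273.1, 294.2] 375 [ 624.2 -170.9   41.3] [ 606.1 -205.5   39.1] [ 642.8 -136.6   43.2]
lid 0.53 [397.0, 225.2] 415 [504.  262.3  15.4] [458.6 179.    2.5] [530.1 316.7  25.7]
dish 0.66 [330.4, 230.6] 214 [417.  101.1  15.2] [386.3  78.7   4.8] [440.  125.7  18.1]
dish 0.33 [448.6, 282.3] 871 [770.9 186.6  28.7] [716.6 156.5   1.4] [802.  224.8  31.6]
bottle 0.73 [182.5, 343.5] 2468 [ 709.5 -381.5   78.8] [ 685.8 -406.7    5.4] [ 719.6 -352.4
[... 2055 characters left out ...]
 [ 792.  -132.1   92.3]
driver 0.93 [412.8, 235.7] 311 [ 344.  -190.2   24.1] [ 313.1 -280.7    9.1] [ 380.3 -155.9   28.9]
cartridge 0.77 [230.4, 260.7] 371 [736.9  50.6  20.9] [704.   13.4   2.2] [787.5  75.6  26.9]
{'time_s': 1.2, 'joint_pos': array([-85.4,   9.1,  91.5,   0. ,  79.4, -12. ]), 'joint_velocities': array([ 0. ,  0. ,  0.1,  0. , -0. , -0. ]), 'joint_torque': array([ -0. , -39.6, -33.2,  -0. ,   0. ,  -0. ]), 'tcp_pos': array([ 164.3, -551. ,  242.3]), 'tcp_rot': array([[ 1. ,  0.3,  0. ],
       [ 0.3, -1. , -0. ],
       [ 0. ,  0. , -1. ]]), 'wrist_force': array([ 0.7, -0.5, -0.1]), 'wrist_torque': array([ 0., -0., -0.]), 'finger_force': 0.0, 'opening': 85.53815316340976}
```

```bash
ls pics
```

```text
scene.png
side.png
```

View pics/scene.png

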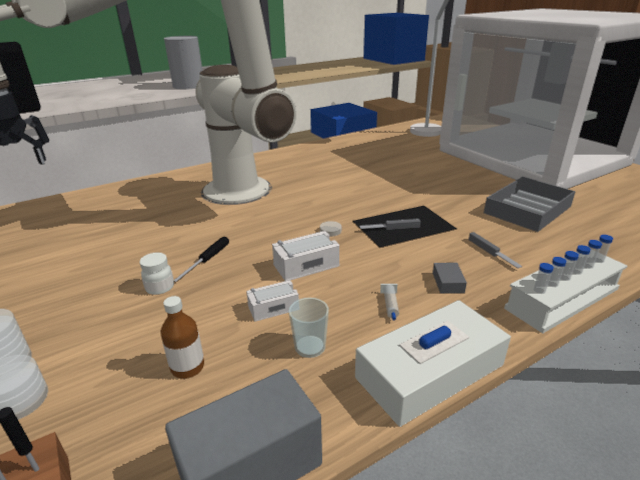

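View pics/side.png

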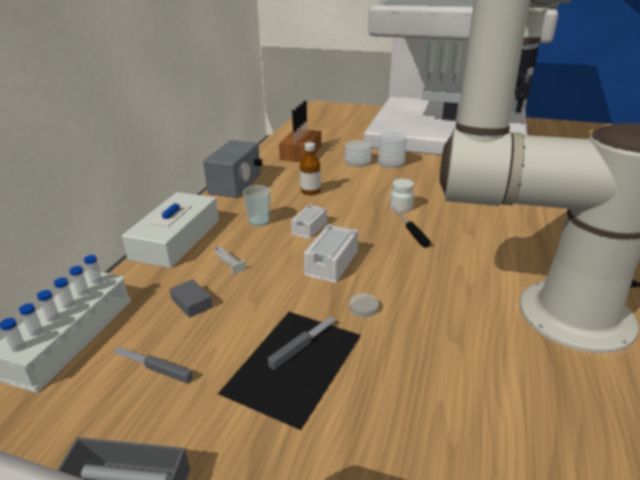

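The scene picture shows the opener on the black mat at px (392,225) and the larger box at (305,255). The side picture shows the same opener at (300,343), its blade towards the box, and the large box at (332,252). The second opener at (490,245) is off the mat and farther away.

```bash
cat >> h.py <<'E'
def rect(p): 
    (c,wh,a)=cv2.minAreaRect(p[:,:2].astype(np.float32)); return np.round(c,1),np.round(wh,1),round(a,1)
E
python3 - <<'E'
from h import *
np.set_printoptions(precision=3,suppress=True)
for n in("scene","side"):
    s=snapshot(n);c=cloud(s);F=lambda lo,hi,x0,x1,y0,y1:c[(s["depth"]>0)&(c[...,2]>lo)&(c[...,2]<hi)&(c[...,0]>x0)&(c[...,0]<x1)&(c[...,1]>y0)&(c[...,1]<y1)]
    top=F(54,70,450,600,-130,60);print(n,"boxtop",len(top),rect(top),np.median(top[:,2]))
    mt=[o for o in outline_of(s,"mat")][0]["pixels"];print("mat",rect(c[mt&(s["depth"]>0)]))
    h=F(19,32,440,560,160,360);print("handle",rect(h),np.median(h[:,2]))
    b=F(10,18,440,490,160,260);print("blade",rect(b),np.median(b[:,2]))
print(get_state()["tcp_rot"])
E
```

```text
scene boxtop 1118 (array([521.8, -35.2]), array([141.2,  82.6]), 83.2) 59.49533404192823
mat (array([491., 291.]), array([244.3, 172.8]), 81.9)
handle (array([508.9, 275. ]), array([92. , 22.4]), 65.4) 23.827358262640246
blade (array([471.3, 202.7]), array([70.1, 19.7]), 68.5) 14.473453260143117
side boxtop 1199 (array([518.9, -33.6]), array([145.8,  79.3]), 84.0) 61.73321420835714
mat (array([493. , 291.3]), array([246.7, 163.9]), 81.1)
handle (array([490.8, 248.3]), array([163.7,  18.7]), 66.0) 25.67549276940514
blade (array([475.2, 214.1]), array([94.9, 16.9]), 66.4) 16.35434605526541
[[ 0.958  0.286 -0.   ]
 [ 0.286 -0.958  0.   ]
 [-0.    -0.    -1.   ]]
```

>>> arm_command([
  [[1, 0.69, -0.853, 0, 0], [1, 0.69, -0.853, 0, 0], [1, 0.69, -0.853, 0, 0], [1, 0.69, -0.853, 0, 0], [1, 0.69, -0.853, 0, 0], [1, 0.69, -0.853, 0, 0], [1, 0.69, -0.853, 0, 0], [1, 0.69, -0.853, 0, 0], [1, 0.69, -0.853, 0, 0], [1, 0.69, -0.853, 0, 0], [1, 0.69, -0.853, 0, 0], [1, 0.69, -0.853, 0, 0], [1, 0.69, -0.853, 0, 0], [1, 0.69, -0.853, 0, 0], [1, 0.69, -0.853, 0, 0], [1, 0.69, -0.853, 0, 0], [1, 0.69, -0.853, 0, 0], [1, 0.69, -0.853, 0, 0], [1, 0.69, -0.853, 0, 0], [1, 0.69, -0.853, 0, 0]],
])

```text
time_s: 3.4
tcp_pos: [498.7, 262.6, 242.3]
tcp_rot: [[0.958, 0.286, 0.0], [0.286, -0.958, -0.0], [0.0, 0.0, -1.0]]
wrist_force: [1.0, -0.3, 0.1]
opening: 85.3
finger_force: 0.0
```

>>> arm_command([
  [[1, 0, 0, 0.3, -0.862], [1, 0, 0, 0.3, -0.862], [1, 0, 0, 0.3, -0.862], [1, 0, 0, 0.3, -0.862], [1, 0, 0, 0.3, -0.862], [1, 0, 0, 0.3, -0.862], [1, 0, 0, 0.3, -0.862], [1, 0, 0, 0.3, -0.862], [1, 0, 0, 0.3, -0.862], [1, 0, 0, 0.3, -0.862], [1, 0, 0, 0, 0], [1, 0, 0, 0, 0]],
])

```text
time_s: 4.6
tcp_pos: [498.3, 260.7, 122.5]
tcp_rot: [[0.409, 0.913, -0.0], [0.913, -0.409, -0.0], [-0.0, -0.0, -1.0]]
wrist_force: [-0.7, -0.1, -0.2]
opening: 85.2
finger_force: 0.0
```

```bash
cat >> h.py <<'E'
def fish(s):
    v,u=np.mgrid[0:480,0:640]; F=f(s); x=u-s["cx"];y=v-s["cy"];r=np.hypot(x,y)+1e-9;t=r/F;d=s["depth"]
    k=np.where(t<1.4,np.tan(np.minimum(t,1.4)),np.nan)*d/r
    p=np.stack([x*k,y*k,d],-1)
    return p@np.array(s["rotation"]).T+np.array(s["eye"])
E
python3 - <<'E'
from h import *
np.set_printoptions(precision=3,suppress=True)
s=snapshot("wrist");save(s,"w1");c=fish(s);st=get_state();print(st["tcp_pos"],st["tcp_rot"],st["joint_pos"],s["eye"],f(s))
for o in outline_of(s,"opener")[:2]:
    q=c[o["pixels"]&(s["depth"]>0)];q=q[np.isfinite(q).all(1)];print(o["p"],o["centre"],len(q),rect(q),np.percentile(q[:,2],[5,50,95]))
    for lo,hi in((19,32),(10,18)):
        h=q[(q[:,2]>lo)&(q[:,2]<hi)]; 
        if len(h)>5: print(lo,len(h),rect(h),np.median(h[:,2]))
E
```

```text
[498.67  260.812 122.993] [[ 0.408  0.913  0.001]
 [ 0.913 -0.408  0.   ]
 [ 0.001  0.001 -1.   ]] [15.308 14.208 99.767  0.    65.97  39.412] [527.985 328.532 254.469] 371.64829954431775
0.79 [316.2, 236.9] 5079 (array([490.4, 243.8]), array([172.9,  17.8]), 65.7) [14.57  24.681 26.244]
19 3511 (array([506.2, 280. ]), array([94. , 15.9]), 65.1) 25.161450475777002
10 1501 (array([491.3, 247. ]), array([165.7,  14.2]), 64.6) 15.356512151557268
```

View pics/w1.png

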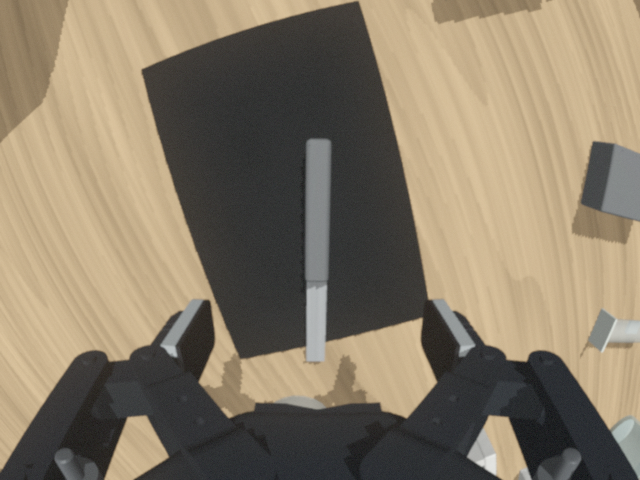

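>>> arm_command([
  [[1, -0.03, -0.026, 0.4, 0.12], [1, 0, 0, 0.6, 0], [1, 0, 0, 0.6, 0], [1, 0, 0, 0.5, 0], [1, 0, 0, 0.35, 0], [1, 0, 0, 0.18, 0], [1, 0, 0, 0, 0], [-1, 0, 0, 0, 0], [-1, 0, 0, 0, 0], [-1, 0, 0, 0, 0], [-1, 0, 0, 0, 0], [-1, 0, 0, 0, 0], [-1, 0, 0, 0, 0], [-1, 0, 0, 0, 0], [-1, 0, 0, 0, 0], [-1, 0, 0, 0, 0]],
], grip_force=80)

```text
time_s: 6.3
tcp_pos: [497.4, 260.2, 17.8]
tcp_rot: [[0.418, 0.909, 0.001], [0.909, -0.418, 0.0], [0.001, 0.001, -1.0]]
wrist_force: [0.0, -0.5, 6.1]
opening: 14.4
finger_force: 80.1
```

>>> arm_command([
  [[-1, 0, 0, -0.3, 0], [-1, 0, 0, -0.5, 0], [-1, 0, 0, -0.5, 0], [-1, 0, 0, -0.5, 0], [-1, 0, 0, 0, -0.6], [-1, 0, 0, 0, -0.8], [-1, 0, 0, 0, -0.8], [-1, 0, 0, 0, -0.7], [-1, 0, 0, 0, -0.29], [-1, -0.345, 0.21, 0, 0], [-1, -0.5, 0.3, 0, 0], [-1, -0.5, 0.3, 0, 0], [-1, -0.5, 0.3, 0, 0], [-1, -0.5, 0.3, 0, 0], [-1, 0, 0, 0, 0], [-1, 0, 0, 0, 0]],
])

```text
time_s: 7.9
tcp_pos: [542.5, 159.6, 89.1]
tcp_rot: [[0.114, 0.993, -0.0], [0.993, -0.114, 0.0], [0.0, -0.0, -1.0]]
wrist_force: [-0.3, 0.2, -1.2]
opening: 14.2
finger_force: 79.2
```

```bash
cat > look.py <<'E'
from h import *
import sys
np.set_printoptions(precision=3,suppress=True)
st=get_state();print(st["tcp_pos"],st["tcp_rot"][:,0],st["wrist_force"],st["opening"],st["joint_pos"])
R=np.array(st["tcp_rot"]);T=np.array(st["tcp_pos"])
for n in("scene","side","wrist"):
    s=snapshot(n);save(s,sys.argv[1]+n);c=fish(s) if n=="wrist" else cloud(s)
    c[s["depth"]<=0]=np.nan
    q=c.reshape(-1,3);q=q[np.isfinite(q).all(1)]
    t=q[(q[:,2]>54)&(q[:,2]<66)&(q[:,0]>450)&(q[:,0]<600)&(q[:,1]>-130)&(q[:,1]<50)]
    print(n,"boxtop",len(t),rect(t) if len(t)>5 else 0,np.median(t[:,2]))
    L=(q-T)@R  # tool frame
    b=L[(L[:,0]<-30)&(L[:,0]>-125)&(abs(L[:,1])<20)&(L[:,2]>-12)&(L[:,2]<16)]
    if len(b)>5: print("blade tool-frame",len(b),rect(b),"x",np.percentile(b[:,0],[1,50,99]),"y med",np.median(b[:,1]),"zfit",np.polyfit(b[:,0],b[:,2],1),"yfit",np.polyfit(b[:,0],b[:,1],1))
E
python3 look.py a
```

```text
[542.538 159.646  89.11 ] [0.114 0.993 0.   ] [-0.288  0.229 -1.241] 14.181797432280444 [  4.151  17.321 100.272   0.012  62.423  10.695]
scene boxtop 1122 (array([521.9, -35.7]), array([141.6,  84. ]), 83.8) 59.458662460268215
blade tool-frame 96 (array([-64.6,   1.2]), array([17.1, 68.3]), 89.8) x [-98.609 -64.783 -32.36 ] y med 1.0092164911081285 zfit [0.006 3.493] yfit [-0.013  0.125]
side boxtop 996 (array([518.9, -34.1]), array([144.7,  79.6]), 84.2) 61.75706595260942
blade tool-frame 9 (array([-62.1,   0.8]), array([ 5.4, 56.6]), 76.9) x [-89.906 -79.004 -38.236] y med 4.496566870954622 zfit [0.041 4.527] yfit [ -0.251 -15.775]
wrist boxtop 0 0 nan
blade tool-frame 908 (array([-40.6,  -1.1]), array([20.4, 14.2]), 1.1) x [-49.949 -39.754 -31.114] y med -1.2042311095652298 zfit [-0.002  2.443] yfit [ 0.009 -0.871]
  return _methods._mean(a, axis=axis, dtype=dtype,
  ret = ret.dtype.type(ret / rcount)
```

View pics/awrist.png

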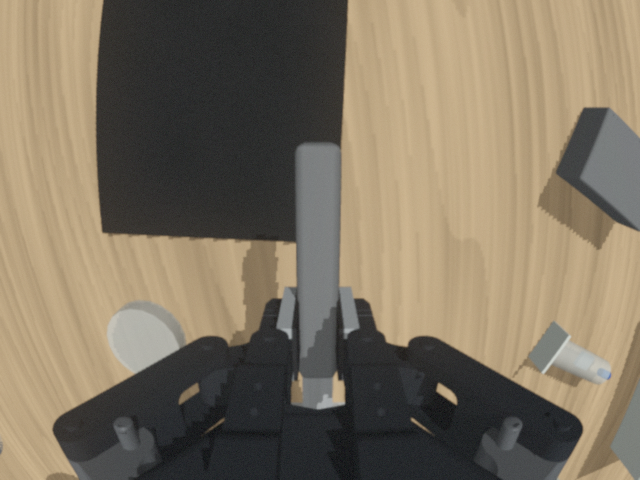

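>>> arm_command([
  [[-1, 0, 0, 0.3, 0], [-1, 0, 0, 0.4, 0], [-1, 0, 0, 0.3, 0], [-1, 0, 0, 0, 0], [-1, -0.25, 0, 0, 0], [-1, -0.25, 0, 0, 0], [-1, -0.15, 0, 0, 0], [-1, -0.15, 0, 0, 0], [-1, -0.15, 0, 0, 0], [-1, -0.15, 0, 0, 0], [-1, 0, 0, 0, 0]],
])

```text
time_s: 9.15
tcp_pos: [537.5, 116.0, 49.2]
tcp_rot: [[0.113, 0.994, 0.0], [0.994, -0.113, -0.0], [-0.0, 0.0, -1.0]]
wrist_force: [-1.0, 0.6, -1.3]
opening: 14.4
finger_force: 79.2
```

```bash
python3 look.py b 2>/dev/null | head -4
python3 - <<'E'
import cv2
a=cv2.imread("pics/bscene.png")[190:310,230:390];b=cv2.imread("pics/bside.png")[190:310,250:410]
cv2.imwrite("pics/bc.png",cv2.resize(cv2.vconcat([a,b]),None,fx=2.5,fy=2.5,interpolation=2))
E
```

```text
[537.483 116.021  49.182] [ 0.113  0.994 -0.   ] [-0.956  0.582 -1.301] 14.37918793438942 [ -0.411  18.864 103.674  -0.007  57.457   6.059]
scene boxtop 1114 (array([521.6, -35.6]), array([140.5,  80.9]), 84.2) 59.49969329528915
blade tool-frame 178 (array([-77.7,  -0.4]), array([94.3, 38.8]), 0.2) x [-124.643  -96.095  -32.667] y med 1.1457235283503153 zfit [ 0.203 12.047] yfit [0.013 1.27 ]
side boxtop 821 (array([518.6, -33.9]), array([144.8,  79.2]), 84.5) 61.750711155900376
```

View pics/bc.png

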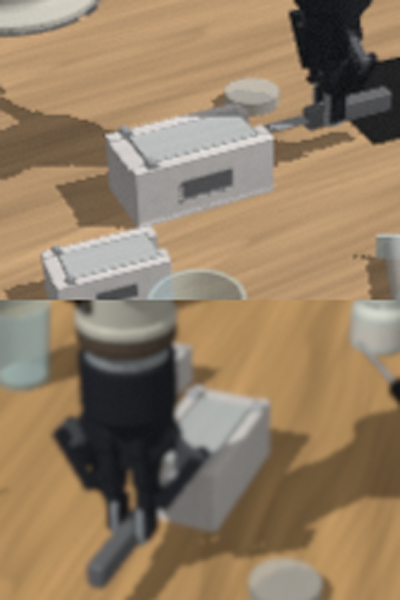

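Blade tip is at the notch, aligned, with no contact force. Going deeper, then lifting.

>>> arm_command([
  [[-1, -0.15, 0, 0, 0], [-1, -0.15, 0, 0, 0], [-1, -0.15, 0, 0, 0], [-1, -0.15, 0, 0, 0], [-1, 0, 0, 0, 0], [-1, 0, 0, -0.12, 0], [-1, 0, 0, -0.18, 0], [-1, 0, 0, -0.2, 0]],
], grip_force=110)

```text
time_s: 10.1
tcp_pos: [534.2, 93.0, 69.2]
tcp_rot: [[0.112, 0.994, -0.001], [0.994, -0.112, -0.0], [-0.0, -0.001, -1.0]]
wrist_force: [0.3, -1.2, -3.5]
opening: 12.9
finger_force: 111.1
```

>>> arm_command([
  [[-1, 0, 0, -0.2, 0], [-1, 0, 0, -0.2, 0], [-1, 0, 0, -0.2, 0], [-1, 0, 0, -0.2, 0], [-1, 0, 0, 0, 0], [-1, 0, 0, 0, 0], [-1, 0, 0, 0, 0], [-1, 0, 0, 0, 0], [-1, 0, 0, 0, 0], [-1, 0, 0, 0, 0], [-1, 0, 0, 0, 0], [-1, 0, 0, 0, 0]],
])

```text
time_s: 11.3
tcp_pos: [534.8, 92.9, 101.1]
tcp_rot: [[0.112, 0.994, -0.0], [0.994, -0.112, 0.0], [0.0, -0.0, -1.0]]
wrist_force: [-0.6, -0.1, -0.9]
opening: 13.2
finger_force: 111.4
```

```bash
python3 look.py c 2>/dev/null | head -5
python3 - <<'E'
import cv2
a=cv2.imread("pics/cscene.png")[150:310,210:410];b=cv2.imread("pics/cside.png")[150:310,220:420]
cv2.imwrite("pics/cc.png",cv2.resize(cv2.hconcat([a,b]),None,fx=2,fy=2,interpolation=2))
E
```

```text
[534.784  92.901 101.058] [0.112 0.994 0.   ] [-0.634 -0.053 -0.851] 13.17887186038518 [ -2.907  13.258 103.717   0.     63.028   3.512]
scene boxtop 598 (array([522. , -35.7]), array([141.,  82.]), 84.7) 58.897832121021395
blade tool-frame 105 (array([-64.8,  -0.1]), array([69., 19.]), 3.3) x [-98.978 -65.223 -30.73 ] y med 1.1356103255748893 zfit [-0.006  2.717] yfit [0.016 2.15 ]
side boxtop 325 (array([519. , -32.8]), array([142.6,  79.2]), 84.1) 61.4849038548615
blade tool-frame 6 (array([-63.3,  -0.3]), array([ 2.5, 56.9]), 76.7) x [-91.066 -61.226 -36.079] y med -0.24141433378729182 zfit [0.006 1.875] yfit [ -0.25  -16.479]
```

View pics/cc.png

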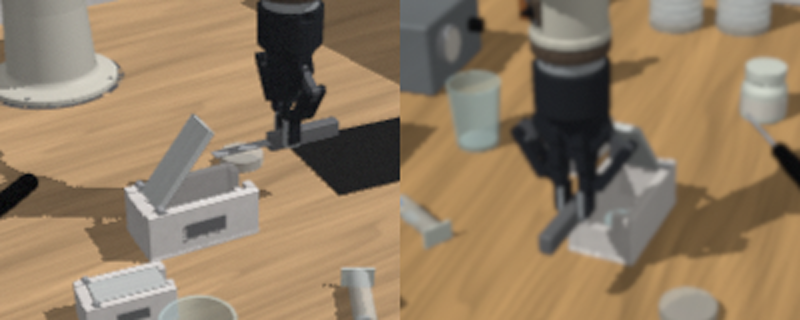

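The lid stands ajar and the blade is clear of it. Now the opener goes back to the mat.

>>> arm_command([
  [[-1, 0.4, 0, 0, 0], [-1, 0.6, 0, 0, 0], [-1, 0.67, 0, 0, 0], [-1, 0.7, -0.4, 0, 0], [-1, 0.7, -0.4, 0, 0], [-1, 0.7, -0.4, 0, 0], [-1, 0.7, -0.445, 0, 0], [-1, 0, 0, 0, 0], [-1, 0, 0, 0.5, 0], [-1, 0, 0, 0.6, 0], [-1, 0, 0, 0.5, 0], [-1, 0, 0, 0.3, 0], [-1, 0, 0, 0.12, 0], [-1, 0, 0, 0.03, 0], [-1, 0, 0, 0.03, 0], [-1, 0, 0, 0, 0]],
])

```text
time_s: 13.05
tcp_pos: [490.2, 278.2, 18.8]
tcp_rot: [[0.112, 0.994, 0.002], [0.994, -0.112, 0.001], [0.001, 0.002, -1.0]]
wrist_force: [1.1, -0.8, -0.2]
opening: 13.3
finger_force: 111.5
```

>>> arm_command([
  [[-1, 0, 0, 0.03, 0], [-1, 0, 0, 0, 0], [0, 0, 0, 0, 0], [0, 0, 0, 0, 0], [0, 0, 0, 0, 0], [0.6, 0, 0, 0, 0], [0.6, 0, 0, 0, 0], [0.6, 0, 0, 0, 0], [0.6, 0, 0, -0.1, 0], [0.6, 0, 0, -0.2, 0], [0.8, 0, 0, -0.5, 0], [0.8, 0, 0, -0.8, 0], [0.8, 0, 0, -0.9, 0], [0.8, 0, 0, -0.9, 0], [0.8, 0, 0, -0.9, 0], [0.8, 0, 0, 0, 0]],
])

```text
time_s: 14.65
tcp_pos: [493.0, 279.2, 196.0]
tcp_rot: [[0.112, 0.994, 0.012], [0.994, -0.112, 0.004], [0.005, 0.011, -1.0]]
wrist_force: [0.0, -0.3, 0.0]
opening: 76.7
finger_force: 0.0
```

Run:
```python
from h import *
np.set_printoptions(precision=3,suppress=True)
st=get_state();print(st["tcp_pos"],st["tcp_rot"][:,0],st["opening"])
s=snapshot("wrist");save(s,"d");c=fish(s);c[s["depth"]<=0]=np.nan
for o in outline_of(s,"opener")[:2]:
    q=c[o["pixels"]];q=q[np.isfinite(q).all(1)];h=q[(q[:,2]>19)&(q[:,2]<35)];print("opener",o["p"],rect(q),rect(h) if len(h)>5 else 0,np.median(h[:,2]))
U=np.array([.103,.995]);H=np.array([514.9,-85.4])  # towards the notch; hinge
for n in("scene","side"):
    s=snapshot(n);c=cloud(s);c[s["depth"]<=0]=np.nan;q=c.reshape(-1,3);q=q[np.isfinite(q).all(1)]
    a=(q[:,:2]-H)@U; b=(q[:,:2]-H)@np.array([U[1],-U[0]])
    m=(abs(b)<32)&(q[:,2]>75)&(q[:,2]<170)&(a>0)&(a<115)
    L=np.c_[a,b,q[:,2]][m]
    if len(L)<9: continue
    w=np.linalg.svd(L-L.mean(0),full_matrices=False)[2]
    print(n,len(L),"normal",w[2],"angle",np.degrees(np.arctan2(L[:,2]-56,L[:,0])).mean(),"maxes",np.percentile(L,[1,99],axis=0),"r99",np.percentile(np.hypot(L[:,0],L[:,2]-56),99))
    top=L[L[:,2]>115];print("side edges b",np.percentile(top[:,1],[2,50,98]),len(top))
```

```text
[493.02  279.158 196.01 ] [0.112 0.994 0.005] 76.74160573902039
opener 0.96 (array([487.7, 265.1]), array([165.5,  18.5]), 83.2) (array([492.5, 300.2]), array([93.6, 15.4]), 83.1) 25.15223807501468
opener 0.66 (array([731.4, 380.7]), array([ 17.3, 171. ]), 84.4) (array([693.5, 384.3]), array([16.6, 94.9]), 83.7) 22.1974389562142
scene 579 normal [-0.773  0.041  0.633] angle 54.703194000443794 maxes [[ 10.072 -24.339  75.781]
 [ 67.846  27.799 143.503]] r99 109.65543165248774
side edges b [-22.456   6.205  27.264] 248
side 303 normal [ 0.793 -0.03  -0.608] angle 49.90295141673145 maxes [[ 18.183 -26.705  76.681]
 [ 72.814  23.436 146.597]] r99 115.01959280737452
side edges b [-25.953  -3.766  22.592] 199
```

>>> arm_command([
  [[1, -0.4, 0.155, 0, 0], [1, -0.8, 0.155, 0, 0], [1, -0.8, 0.155, 0, 0], [1, -0.8, 0.155, 0, 0], [1, -0.8, 0.155, 0, 0], [1, -0.8, 0.155, 0, 0], [1, -0.8, 0.155, 0, 0], [1, -0.8, 0.155, 0, 0], [1, -0.8, 0.155, 0, 0], [1, -0.525, 0.155, 0, -0.08], [1, 0, 0, 0, 0], [1, 0, 0, 0, 0]],
], grip_force=35)

```text
time_s: 16.05
tcp_pos: [517.4, -19.9, 187.3]
tcp_rot: [[0.105, 0.994, -0.003], [0.994, -0.105, 0.001], [0.001, -0.003, -1.0]]
wrist_force: [-0.1, 0.2, -1.3]
opening: 85.5
finger_force: 0.0
```

Run:
```python
from h import *
np.set_printoptions(precision=3,suppress=True)
st=get_state();T=np.array(st["tcp_pos"]);R=np.array(st["tcp_rot"]);print(T,R[:,0],st["opening"])
s=snapshot("wrist");save(s,"e");c=fish(s);c[s["depth"]<=0]=np.nan
for o in outline_of(s,"lid")[:2]:
    q=c[o["pixels"]];q=q[np.isfinite(q).all(1)];L=(q-T)@R;print(o["p"],o["centre"],len(q),np.percentile(L,[2,50,98],axis=0),np.percentile(q[:,2],[2,98]))
```

```text
[517.363 -19.885 187.3  ] [0.105 0.994 0.001] 85.47708865480925
0.77 [327.3, 280.0] 4488 [[-62.665 -19.403  43.041]
 [ -9.745   3.995  57.37 ]
 [  7.84   27.72  123.201]] [ 64.055 144.264]
0.61 [424.6, 380.9] 280 [[-172.448  101.722  143.709]
 [-155.555  105.437  145.197]
 [-137.062  112.713  149.069]] [37.8  43.13]
```

View pics/e.png

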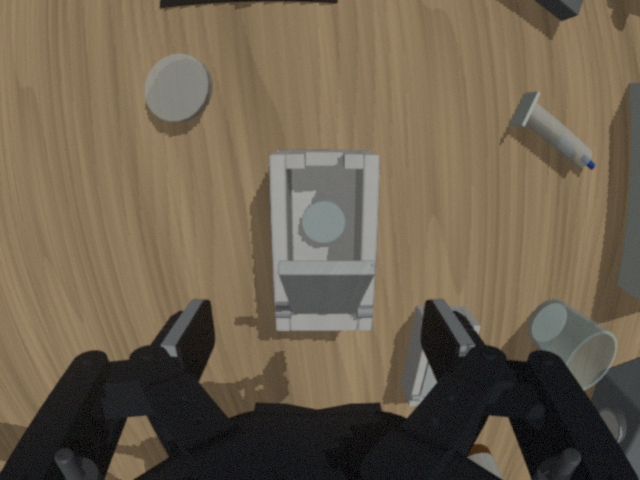

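>>> arm_command([
  [[1, -0.16, 0.1, 0, 0], [1, 0, 0, 0.3, 0], [1, 0, 0, 0.4, 0], [1, 0, 0, 0.4, 0], [1, 0, 0, 0.4, 0], [1, 0, 0, 0.18, 0], [1, 0, 0, 0, 0], [1, 0, 0, 0, 0]],
])

```text
time_s: 16.95
tcp_pos: [521.8, -26.9, 121.8]
tcp_rot: [[0.104, 0.995, 0.0], [0.995, -0.104, -0.0], [-0.0, 0.0, -1.0]]
wrist_force: [-0.1, -0.0, 0.2]
opening: 85.3
finger_force: 0.0
```

>>> arm_command([
  [[-1, 0, 0, 0.04, 0], [-1, 0, 0, 0, 0], [-1, 0, 0, 0, 0], [-1, 0, 0, 0, 0], [-1, 0, 0, 0, 0], [-1, 0, 0, 0, 0], [-1, 0, 0, 0, 0], [-1, 0, 0, 0, 0]],
], grip_force=35)

```text
time_s: 17.75
tcp_pos: [521.3, -26.6, 120.5]
tcp_rot: [[0.104, 0.995, -0.001], [0.995, -0.104, 0.0], [0.0, -0.001, -1.0]]
wrist_force: [-5.7, 2.3, 4.8]
opening: 49.6
finger_force: 36.8
```

```bash
cat > lid.py <<'E'
from h import *
np.set_printoptions(precision=3,suppress=True)
st=get_state();T=np.array(st["tcp_pos"]);print(T,st["wrist_force"],st["finger_force"],st["opening"])
U=np.array([.104,.9945]);H=np.array([514.9,-85.4]);print("tcp a,b",(T[:2]-H)@U,(T[:2]-H)@[U[1],-U[0]])
for n in("scene","side"):
    s=snapshot(n);save(s,"lid_"+n+str(int(st["time_s"]*100)));c=cloud(s);c[s["depth"]<=0]=np.nan
    for o in outline_of(s,"lid"):
        q=c[o["pixels"]];q=q[np.isfinite(q).all(1)]
        a=(q[:,:2]-H)@U;b=(q[:,:2]-H)@[U[1],-U[0]]
        m=(abs(b)<32)&(q[:,2]>66)&(q[:,2]<180)&(abs(a)<115)
        if m.sum()<40: continue
        L=np.c_[a,b,q[:,2]][m]
        for _ in range(4):
            C=L.mean(0);w=np.linalg.svd(L-C,full_matrices=False)[2][2];e=abs((L-C)@w);L=L[e<max(3,2*e.std())]
        w=w*np.sign(w[0]);print(n,o["p"],len(L),"centroid",C,"n",w,"angle",np.degrees(np.arctan2(w[0],-w[2])),"ztop",L[:,2].max())
E
python3 lid.py
```

```text
[521.257 -26.589 120.453] [-5.661  2.262  4.778] 36.84466481208801 49.57330187710609
tcp a,b 59.148640789044386 0.2052372957502977
scene 0.68 484 centroid [29.867  1.339 98.733] n [ 0.773 -0.004 -0.634] angle 50.6168180967695 ztop 141.54235520083745
side 0.79 311 centroid [ 45.328  -0.876 107.603] n [ 0.777 -0.008 -0.629] angle 51.00250044184567 ztop 144.9093032531386
```

>>> arm_command([
  [[-1, -0.12, 0, -0.085, 0], [-1, -0.12, 0, -0.085, 0], [-1, -0.144, 0, -0.076, 0], [-1, -0.144, 0, -0.076, 0], [-1, -0.153, 0, -0.056, 0], [-1, -0.153, 0, -0.056, 0], [-1, -0.16, 0, -0.034, 0], [-1, -0.16, 0, -0.034, 0], [-1, 0, 0, 0, 0], [-1, 0, 0, 0, 0], [-1, 0, 0, 0, 0]],
])

```text
time_s: 19.05
tcp_pos: [516.3, -72.5, 139.4]
tcp_rot: [[0.104, 0.995, -0.001], [0.995, -0.104, 0.0], [0.0, -0.001, -1.0]]
wrist_force: [0.1, 4.1, -5.1]
opening: 49.6
finger_force: 37.6
```

```bash
python3 lid.py
```

```text
[516.349 -72.486 139.381] [ 0.136  4.109 -5.147] 37.62168109416962 49.57750937271963
tcp a,b 12.993536812817085 0.09811108418598104
scene 0.67 275 centroid [ 4.59   2.923 98.615] n [ 0.979 -0.029 -0.2  ] angle 78.47652765281336 ztop 149.71065186969997
side 0.9 673 centroid [ 15.966  -1.375 118.012] n [ 0.982  0.001 -0.19 ] angle 79.04854649747598 ztop 168.2895370902849
```

>>> arm_command([
  [[-1, -0.09, 0, 0, 0], [-1, -0.09, 0, 0, 0], [-1, -0.09, 0, 0, 0], [-1, -0.1, 0, 0, 0], [-1, 0, 0, 0, 0], [-1, 0, 0, 0, 0], [-1, 0, 0, 0, 0]],
])

```text
time_s: 19.95
tcp_pos: [514.8, -87.6, 140.3]
tcp_rot: [[0.104, 0.995, -0.001], [0.995, -0.104, -0.0], [-0.0, -0.001, -1.0]]
wrist_force: [-3.6, 2.2, -1.1]
opening: 49.5
finger_force: 38.3
```

```bash
python3 lid.py
```

```text
[514.845 -87.559 140.308] [-3.555  2.185 -1.09 ] 38.33987295627594 49.51125364745792
tcp a,b -2.152357461483001 0.16978407715992705
scene 0.55 177 centroid [-1.79   8.237 93.226] n [ 0.998 -0.042 -0.05 ] angle 87.1077666168906 ztop 128.35611481877754
side 0.61 714 centroid [  6.908  -1.742 117.314] n [ 0.999  0.006 -0.052] angle 87.01523033942719 ztop 169.29634043063766
```

>>> arm_command([
  [[-1, -0.06, 0, 0, 0], [-1, -0.06, 0, 0, 0], [-1, 0, 0, 0, 0], [-1, 0, 0, 0, 0], [-1, 0, 0, 0, 0], [-1, 0, 0, 0, 0]],
], grip_force=50)

```text
time_s: 20.75
tcp_pos: [514.4, -91.8, 140.2]
tcp_rot: [[0.103, 0.995, -0.001], [0.995, -0.103, 0.001], [0.001, -0.001, -1.0]]
wrist_force: [-2.9, 5.4, -0.4]
opening: 49.1
finger_force: 52.4
```

```bash
python3 lid.py
python3 - <<'E'
import cv2,glob,os
f=sorted(glob.glob("pics/lid_s*"),key=os.path.getmtime)[-2:]
cv2.imwrite("pics/fc.png",cv2.resize(cv2.hconcat([cv2.imread(x)[100:420,180:440] for x in f]),None,fx=1.5,fy=1.5))
E
```

```text
[514.436 -91.793 140.247] [-2.866  5.373 -0.415] 52.39446222782135 49.13078737691564
tcp a,b -6.40658669064028 0.20335866784155282
scene 0.63 184 centroid [-3.28   8.297 92.262] n [ 0.999 -0.038 -0.007] angle 89.57872422276861 ztop 126.92695381662503
side 0.72 723 centroid [  4.482  -1.952 119.1  ] n [ 1.     0.002 -0.007] angle 89.58390981724044 ztop 169.84858627300287
```

View pics/fc.png

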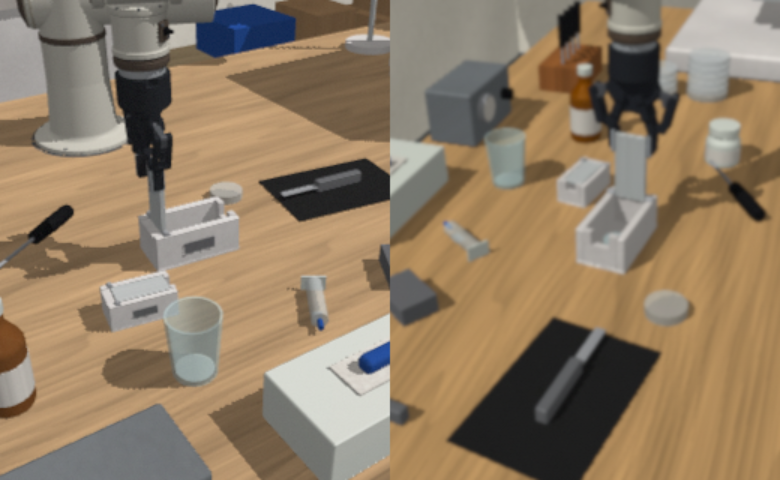

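The lid measures 89.6° (1.563 rad), upright in the grip. The opener lies on the mat and the bystanders look undisturbed, so I'm handing in.

```bash
python3 -c "
from cell import *
print(job_done())"
```

```text
the job is handed in; nothing more can be done
None
```

I handed the job in with the lid held upright in the grip at about 89.6° (1.563 rad), the opener released on the mat, and no bystander visibly moved; `job_done()` gave no verdict, so I can't confirm that it passed.

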